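# Turn the tube carousel to the reader and start the reading

## Task

Bring the red-capped tube to the reader: with a fingertip, gently push the carousel round by its spokes until the red-capped tube stands squarely in front of the end of the reader's yellow nose, then press the green start button on the reader right down and let it come up again. Do not grip or lift anything or touch the tubes, do not press the button before the tube is in place, and leave the carousel standing there and the other things on the bench where they are.

Things in the scene. Friction and masses are not known exactly. Their poses are not given: they have to be found in the camera images.
- reader: Fixed tube reader. Origin on the bench, on the carousel's axis. Cream housing with a green foot: y = +140 to +270 mm, x = -85 to +85 mm in this frame, top face 120 mm up. Grey pedestal under the carousel: radius 50 mm, 22 mm high; a grey foot 50 mm wide, 8 mm thick joins it to the housing. Elsewhere round the carousel the bench is bare for 150 mm from the axis
- nose_end (a point): Middle of the end face of the reader's yellow nose (20 mm wide, black line on top), which sticks out of the housing towards the carousel's axis and ends 58 mm from it, at heights 60 to 80 mm. The spokes pass under it; a finger cannot
- read_point (a point): The spot in front of the nose's end where the tube to be read has to stand: 42 mm from the carousel's axis towards the nose, 70 mm above the bench
- carousel: White carousel, turning either way (over a full turn) about its vertical axis; it stays where left; a push of about 1 N at a spoke's end turns it. Origin on the axis at bench height. Deck radius 62 mm, top 36 mm up; four grey sockets (23 mm wide, tops 60 mm up) 42 mm from the axis on +x, +y, -x, -y; the red-capped tube's is on +x
- spoke_tip (a point): Centre of the orange ball (18 mm across) at the end of one of four equal aluminium spokes: level round bars 12 mm thick, centre line 36 mm above the bench, from the deck's edge (radius 62 mm) to balls centred 116 mm from the axis. They lie midway between the sockets, at 45, 135, 225, 315 degrees from the carousel's +x; this is the one at 45
- start_button_top (a point): Top centre of the round green start button (28 mm across) on top of the reader's housing, pressed straight down
- start_button (a joint): Travel of the start button in m: 0 up, 0.006 fully down; a spring, about 4 N when fully down, pushes it back up
- red_tube: Sample tube with a red cap, 15 mm thick (cap 17 mm), 50 mm tall, standing loosely in a socket of the carousel, its top 86 mm above the bench. Origin at the centre of its underside
- blue_tube: Sample tube with a blue cap, 15 mm thick (cap 17 mm), 50 mm tall, standing loosely in a socket of the carousel, its top 86 mm above the bench. Origin at the centre of its underside
- green_tube: Sample tube with a green cap, 15 mm thick (cap 17 mm), 50 mm tall, standing loosely in a socket of the carousel, its top 86 mm above the bench. Origin at the centre of its underside
- yellow_tube: Sample tube with a yellow cap, 15 mm thick (cap 17 mm), 50 mm tall, standing loosely in a socket of the carousel, its top 86 mm above the bench. Origin at the centre of its underside
- dropper_bottle: White dropper bottle with a blue cap, 32 mm across, 75 mm tall, loose on the bench; to be left alone. Origin at the centre of its underside
- tip_box: Open blue box of pipette tips, 85 x 120 mm, 59 mm tall, loose on the bench; to be left alone. Origin at the centre of its underside
- petri_dish: Closed petri dish, 92 mm across, 17 mm tall, loose on the bench; to be left alone. Origin at the centre of its underside
- marker_pen: Marker pen lying on the bench, 140 mm long along its x axis, 12 mm thick; origin below its middle, loose on the bench; to be left alone
- spray_bottle: White spray bottle with a red trigger head, 68 mm across, 187 mm tall, loose on the bench; to be left alone. Origin at the centre of its underside

How it is judged (in metres and radians):
On the way, in this order (a step that is already met when the one before it is completed fails the run):
1. a finger pushes the carousel (contact force between the fingers and carousel above 0.3 N), for 0.02 s.
2. the red-capped tube stands in front of the nose (within 6 mm), the carousel at rest (horizontal distance between red_tube and read_point below 0.006 m and angular speed of carousel below 0.05 rad/s), for 0.3 s.
3. the start button is pressed down while the tube stands there (value of joint start_button above 0.0045 m and horizontal distance between red_tube and read_point below 0.006 m), for 0.02 s.
At the end, for the whole second after the job is handed in: The red-capped tube's centre stands within 6 mm (in plan) of the read point in front of the nose, the carousel is at rest, the start button is up again and all four tubes are in their sockets (all of step 2 and value of joint start_button below 0.0015 m and z of each of red_tube, blue_tube, green_tube, yellow_tube in the frame of carousel below 0.042 m); the robot touches nothing.
It fails at once if a tube is lifted more than 6 mm out of its socket (not (z of red_tube in the frame of carousel below 0.042 m) or not (z of blue_tube in the frame of carousel below 0.042 m) or not (z of green_tube in the frame of carousel below 0.042 m) or not (z of yellow_tube in the frame of carousel below 0.042 m)).
It fails at once if a tube is touched by the robot (over 0.5 N) (contact force between any of the fingers, the arm and red_tube above 0.5 N or contact force between any of the fingers, the arm and blue_tube above 0.5 N or contact force between any of the fingers, the arm and green_tube above 0.5 N or contact force between any of the fingers, the arm and yellow_tube above 0.5 N).
It fails at once if the carousel is gripped or forced (over 18 N between the fingers and it) (contact force between the fingers and carousel above 18 N).
It fails at once if the start button is pressed while the red-capped tube is not in place (value of joint start_button above 0.003 m and horizontal distance between red_tube and read_point above 0.008 m).
It fails at once if one of the other things on the bench is moved more than 15 mm (distance of any of dropper_bottle, tip_box, petri_dish, marker_pen, spray_bottle from where it was at the start of the episode above 0.015 m).
It also fails if it takes over 64 s, if anything falls off the work surface, if the arm or the gripper's body presses on something with over 40 N, if the wrist force passes 120 N, or if a joint passes its speed limit or range.

## Robot

A 7-joint arm with a two-finger parallel gripper is mounted at the origin on the work surface. World frame = base frame: x ahead of the robot, y to its left, z up, the work surface at z = 0. Lengths are in mm, angles in rad, forces in N, time in s.
With the tool pointing down it reaches from about 425 to 925 mm from the base axis. Payload 6.8 kg.
Tool frame: the origin (TCP) lies at the very end of the fingers, on their centre line; the grasp point (between the pads) lies 19 mm behind it; y points along the fingers, x is the direction in which the jaws open and shut, and the axes are right-handed (so a half turn about y gives the same grasp; the last joint's range is limited). The gripper opens to 85 mm and grips with 20 to 120 N. Pads are 22 mm wide; open, the fingers measure 114 mm over their backs; the gripper's body (76 mm by 85 mm) begins 54 mm behind the grasp point. The pads swing forward as they close: fully open they stand 13 mm farther back than shut.
Start: joints at [1.164, 0.477, 0.022, 1.555, -0.011, 1.109, -0.083], TCP at [198.711, -645.106, 231.308] pointing down, gripper open.
Joint ranges: [-2.96, 2.96], [-0.34, 2.1], [-1.41, 1.46], [0.24, 2.44], [-1.37, 4.51], [0.17, 1.92], [-2.96, 2.96]. Speed limits (rad/s): [2.39, 2.39, 3.14, 3.14, 3.14, 3.14, 3.14].

## Interface

Orientations are given as a unit quaternion [x, y, z, w].
In Python, from cell import * gives the robot as it stands. The module is installed in compiled form; this text tells all that it offers.
- The arm moves only by the tool servo_tool, never from a script. Its argument "moves" is a list that holds one entry, the list of rows, each a list of 5 numbers: the gripper command: -1 is shut, 1 is fully open, values between are in proportion, then the shift along the tool's x, y, z in units of 0.8 m (1.0 is 0.8 m), then the turn about the tool's y in units of 360 degrees (1.0 is 360 degrees). In form: [[[grip, x, y, z, spin], ...]]. A call has 1 to 20 rows; each row shifts and turns the commanded pose from where the row before left it, along the tool's axes as they then stand; what a row does not reach is not made up. A row lasts 1/8 s, in which the tool goes at most 62.5 mm and 10.7 degrees, less where a joint would pass 70% of its speed; a pose out of reach is approached as far as the arm can. A call with a number of a shift or a turn outside -1 to 1 is refused whole. A call with a gripper value outside its range is refused whole. The fingers move at their own pace and stop on an object; "grip_force" is the grip in N (left out, the last holds). Time passes only in rows, so rows that do not move let the fingers close. It gives the time, the measured TCP pose, the force and the opening at its end, in the units of the state.
- state(): the state, without advancing time (a new reading comes with each control period).
- grab_frame(name): name is "side" or "top" or "wrist"; returns the picture (384x512x3 uint8, blue, green, red); there is no depth.
- calibration(name): a dict with "camera_matrix" (3x3 intrinsics, pixels), "extrinsics" (4x4, takes a point from camera to world coordinates). Camera axes: x right, y up, looking along -z (the intrinsics and any distortion apply to the point x, -y, -z); pixel columns grow to the right and rows downward; lengths in mm; the calibration is good to about 2 mm. A picture is of the moment at which its call begins: read the wrist's pose just before it. calibration takes no time and is no camera call; for the wrist camera it gives the pose at the moment of the call.
- finish_job(): hands the job in, once; it reports no verdict.
Trained networks look in the newest picture that a camera, given by its name, has taken for a name from the list of things; names that differ only in an ending like _2 or _b are one class to them, and where a whole thing is asked for, a point or a joint stands for the part that bears it (a point fixed in the world has none). Each returns a list of dicts, best first, with "conf" (0 to 1); they miss things now and then, are a little off and sometimes report something else, mostly with a low value. They report only what shows in the picture. A call takes as long as a camera call.
- spot_in(camera, target): "box" ([left, top, width, height] as shares, 0 to 1, of the picture: columns of its width, rows of its height, round what is visible of it).
- silhouettes(camera, target): "region" (384x512 bool, what is visible of it) and "box" ([left, top, width, height] as shares, 0 to 1, of the picture: columns of its width, rows of its height, round what is visible of it).
The state is a dict: "time_s": time; "joint_positions": joint angles; "qd": joint speeds; "tau": joint torques, N m; "eef_pos": TCP position; "tcp_rot": TCP orientation; "ft_force": force on the tool from outside, world axes, zero at the start; "moment": the same for the moment, N m; "grip_width": finger opening in mm.
Only numpy, scipy, OpenCV 4.12 (cv2) and the standard library are available. Lean on these libraries where they do the work, as an engineer would, in place of code of your own. Each camera call takes 0.05 s, during which the arm holds its last target. There are 200 camera calls.

## Working session

There is one attempt and no reset: what is moved stays moved. The work goes in short steps, Python scripts to look and compute and a tool call to move; the robot and the scene stay as the last step left them, time stands still between calls to the robot, and variables do not carry over. Pictures are saved under pics/ and viewed, about 8 in all and at most 12, crops included, and the job is handed in when it is done.

Besides the shell and the picture viewer there is one more tool, called after ">>>" as name(argument=value, ...) on one line, values as JSON. servo_tool: Moves the arm, as the interface text tells. Its arguments: {"type":"object","properties":{"moves":{"type":"array","items":{"type":"array","items":{"type":"array","items":{"type":"number"}}}},"grip_force":{"type":"number"}},"required":["moves"]}

```bash
mkdir -p pics; cat > h.py <<'E'
from cell import *
import numpy as np, cv2
def ray(cam,u,v):
    c=calibration(cam);K=np.array(c["camera_matrix"]);T=np.array(c["extrinsics"])
    d=np.linalg.inv(K)@[u,v,1.];d=T[:3,:3]@(d*[1,-1,-1]);return T[:3,3],d
def at(cam,u,v,z):
    o,d=ray(cam,u,v);return (o+d*(z-o[2])/d[2])
def proj(cam,p):
    c=calibration(cam);K=np.array(c["camera_matrix"]);T=np.linalg.inv(np.array(c["extrinsics"]))
    q=(T[:3,:3]@np.array(p,float)+T[:3,3])*[1,-1,-1];q=K@q;return q[:2]/q[2]
E
python3 - <<'E'
from h import *
s=state();print({k:np.round(v,3) for k,v in s.items() if k in("time_s","eef_pos","tcp_rot","ft_force","grip_width")})
a=grab_frame("top");b=grab_frame("side");cv2.imwrite("pics/top.png",cv2.resize(a,(800,600),interpolation=3));cv2.imwrite("pics/side.png",cv2.resize(b,(800,600),interpolation=3))
H={"red_tube":80,"blue_tube":80,"green_tube":80,"yellow_tube":80,"carousel":36,"spoke_tip":36,"start_button_top":125,"nose_end":70,"reader":60}
for n,z in H.items():
  for cam in("top","side"):
    for r in silhouettes(cam,n)[:2]:
        m=np.argwhere(r["region"]);
        if len(m)==0: continue
        v,u=m.mean(0);print(n,cam,round(r["conf"],2),(round(u),round(v)),np.round(np.array(r["box"])*[512,384,512,384]),np.round(at(cam,u,v,z)))
E
```

```text
{'time_s': np.float64(0.0), 'eef_pos': array([ 198.501, -644.515,  230.305]), 'tcp_rot': array([-0.568,  0.421, -0.419,  0.569]), 'ft_force': array([ 0.373, -0.294, -0.766]), 'grip_width': np.float64(85.086)}
red_tube side 0.74 (228, 205) [187. 165.  95. 123.] [507.  39.  80.]
red_tube side 0.57 (273, 255) [269. 244.   8.  20.] [ 535. -163.   80.]
blue_tube top 0.58 (314, 217) [310. 214.   9.   7.] [ 496. -110.   80.]
blue_tube side 0.67 (228, 173) [222. 170.  13.  10.] [551. 189.  80.]
blue_tube side 0.56 (228, 342) [214. 309.  30.  64.] [ 395. -335.   80.]
green_tube top 0.62 (312, 185) [308. 184.   7.   9.] [ 580. -109.   80.]
green_tube side 0.59 (283, 238) [282. 231.   4.  14.] [ 576. -121.   80.]
green_tube side 0.49 (265, 261) [212. 222. 113.  75.] [ 514. -176.   80.]
carousel top 0.58 (311, 205) [278. 168.  70.  73.] [ 536. -110.   36.]
carousel side 0.88 (265, 261) [212. 224. 114.  75.] [ 534. -127.   36.]
carousel side 0.61 (227, 173) [219. 167.  18.  13.] [573. 272.  36.]
spoke_tip top 0.56 (312, 205) [279. 169.  67.  70.] [ 536. -110.   36.]
spoke_tip side 0.77 (265, 261) [211. 223. 112.  74.] [ 533. -126.   36.]
spoke_tip side 0.69 (377, 314) [350. 295.  50.  40.] [ 666. -326.   36.]
start_button_top top 0.6 (237, 207) [232. 205.   5.  10.] [524.  89. 125.]
start_button_top top 0.31 (402, 196) [397. 188.  14.  15.] [ 533. -333.  125.]
start_button_top side 0.54 (227, 173) [220. 168.  15.  13.] [527. 107. 125.]
start_button_top side 0.41 (264, 261) [213. 224. 111.  74.] [ 493. -227.  125.]
nose_end top 0.73 (243, 212) [214. 175.  80.  75.] [518.  77.  70.]
nose_end top 0.44 (402, 196) [395. 189.  17.  11.] [ 542. -349.   70.]
nose_end side 0.9 (229, 205) [187. 164.  97. 122.] [512.  52.  70.]
reader top 0.64 (243, 212) [209. 176.  87.  72.] [520.  77.  60.]
reader side 0.56 (229, 206) [191. 164.  92. 122.] [517.  65.  60.]
```

View pics/top.png

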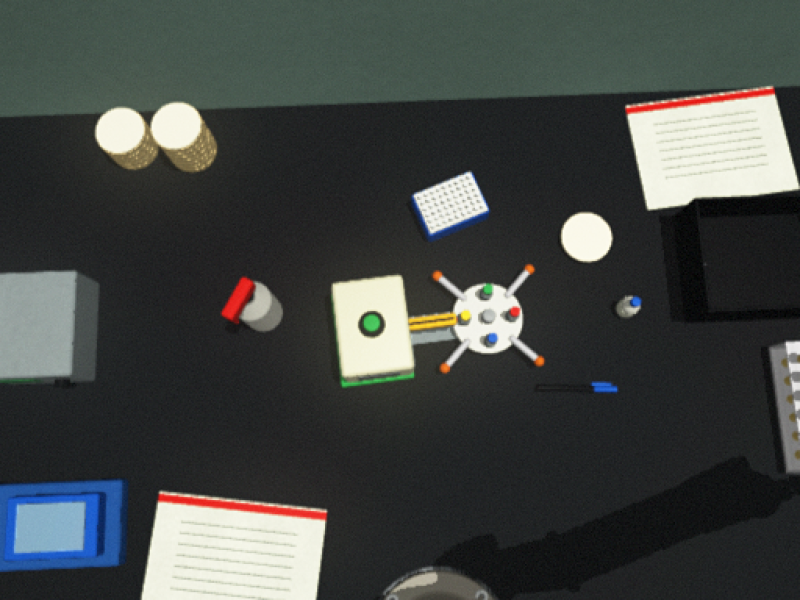

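View pics/side.png

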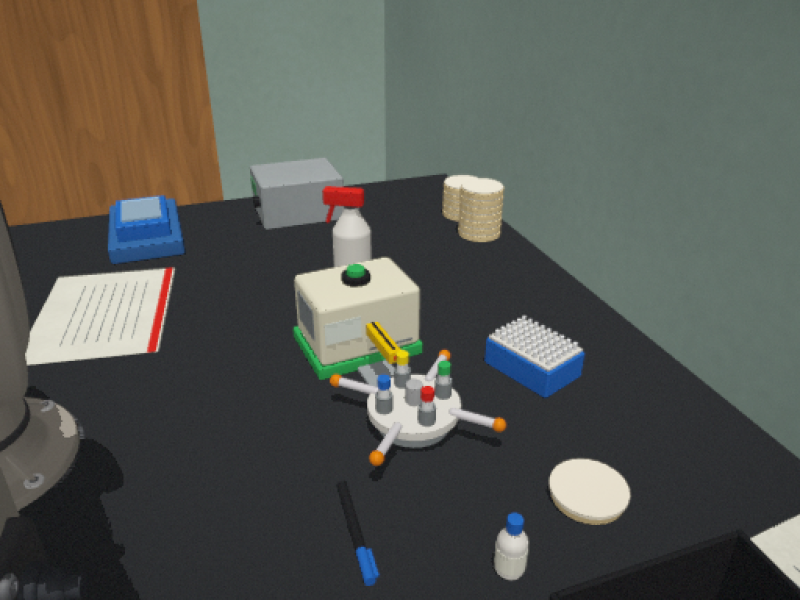

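The top view shows the carousel at about (488,317), with the nose to its left. The yellow tube is at the nose and the red tube is directly opposite, at about (514,312), so the carousel needs roughly half a turn. The button is at about (372,322). The side view agrees. Next I'll measure the geometry by colour in both views.

```bash
cat >> h.py <<'E'
def blobs(img,lo,hi,amin=6):
    m=cv2.inRange(cv2.cvtColor(img,cv2.COLOR_BGR2HSV),lo,hi)
    n,l,st,c=cv2.connectedComponentsWithStats(m);return [(c[i],st[i,4]) for i in range(1,n) if st[i,4]>=amin],l
def tri(pa,pb):
    (o1,d1),(o2,d2)=ray("top",*pa),ray("side",*pb)
    A=np.stack([d1,-d2],1);t=np.linalg.lstsq(A,o2-o1,rcond=None)[0]
    p,q=o1+d1*t[0],o2+d2*t[1];return (p+q)/2,np.linalg.norm(p-q)
C={"orange":((5,150,110),(17,255,255)),"red":((0,150,90),(4,255,255)),"yellow":((20,140,110),(33,255,255)),"green":((50,120,60),(85,255,255)),"blue":((105,140,60),(125,255,255))}
E
python3 - <<'E'
from h import *
from scipy.spatial.transform import Rotation as R
for cam in("top","side"):
    im=grab_frame(cam)
    for k,z in(("orange",36),("red",82),("yellow",80),("green",126),("blue",82)):
        for c,a in blobs(im,*C[k])[0]:
            p=at(cam,*c,z)
            if np.hypot(p[0]-536,p[1]+20)<330: print(cam,k,np.round(c,1),a,np.round(p))
print(R.from_quat(state()["tcp_rot"]).as_matrix().round(3))
E
```

```text
top orange [338.7 171.5] 26 [ 626. -191.   36.]
top orange [279.3 175.6] 28 [621. -25.  36.]
top orange [344.9 230.9] 28 [ 460. -195.   36.]
top orange [284.2 235.2] 32 [455. -30.  36.]
top red [328.9 199.2] 27 [ 540. -151.   82.]
top yellow [297.4 201.5] 31 [538. -68.  80.]
top yellow [276.3 205.5] 222 [530. -11.  80.]
top green [311.6 184.5] 31 [ 573. -103.  126.]
top green [237.3 206.1] 97 [525.  90. 126.]
top green [239.1 243.4] 131 [430.  88. 126.]
top blue [286.7 143.1] 239 [700. -48.  82.]
top blue [314.5 216. ] 26 [ 497. -110.   82.]
top blue [386.5 247.5] 117 [ 407. -292.   82.]
side orange [284.7 226. ] 27 [622. -24.  36.]
side orange [214.  243.1] 40 [453. -32.  36.]
side orange [319.3 271.2] 60 [ 624. -191.   36.]
side orange [240.5 292.6] 72 [ 459. -196.   36.]
side red [273.1 251.6] 73 [ 538. -157.   82.]
side yellow [247.1 220.5] 327 [527. -36.  80.]
side green [227.1 173.2] 93 [525. 104. 126.]
side green [212.4 229.9] 474 [ 433. -109.  126.]
side green [264.4 222.5] 87 [ 535. -119.  126.]
side green [284.1 235. ] 62 [ 554. -170.  126.]
side blue [340.7 236.4] 1045 [ 686. -157.   82.]
side blue [245.4 244.2] 69 [ 496. -117.   82.]
[[ 0.294  0.     0.956]
 [-0.956 -0.     0.294]
 [ 0.    -1.     0.   ]]
```

>>> servo_tool(moves=[[[-1, 0, 0, 0, 0], [-1, 0, 0, 0, 0], [-1, 0, 0, 0, 0], [-1, 0, 0, 0, 0]]])

```text
time_s: 1.6
eef_pos: [198.7, -645.1, 231.3]
tcp_rot: [-0.569, 0.42, -0.42, 0.569]
ft_force: [0.8, -0.1, -0.0]
grip_width: 11.8
```

>>> servo_tool(moves=[[[-1, -0.0368, 0, 0.059, 0], [-1, -0.0368, 0, 0.059, 0], [-1, -0.0368, 0, 0.059, 0], [-1, -0.0368, 0, 0.059, 0], [-1, -0.0368, 0, 0.059, 0], [-1, -0.0368, 0, 0.059, 0], [-1, -0.0368, 0, 0.059, 0], [-1, -0.0368, 0, 0.059, 0], [-1, -0.0368, 0, 0.059, 0], [-1, -0.0368, 0, 0.059, 0], [-1, -0.0368, 0, 0.059, 0], [-1, -0.0368, 0, 0.059, 0], [-1, 0, 0, 0, 0], [-1, 0, 0, 0, 0]]])

```text
time_s: 3.35
eef_pos: [635.7, -141.3, 231.0]
tcp_rot: [0.569, -0.42, 0.42, -0.568]
ft_force: [-0.4, -1.0, 0.2]
grip_width: 0.3
```

```bash
python3 - <<'E'
from h import *
print(tri((237.3,206.1),(227.1,173.2)), tri((328.9,199.2),(273.1,251.6)))
im=grab_frame("wrist");cv2.imwrite("pics/w1.png",im)
for t in range(1): print(state()["joint_positions"], proj("wrist",[540,-110,36]))
E
```

```text
(array([522.30383297,  89.44962446, 133.95899945]), np.float64(1.9701504309871594)) (array([ 540.93947039, -152.03431547,   77.61893994]), np.float64(0.604484401233366))
[ 0.27251063  0.44770167 -0.20439627  1.60452256  0.09995009  1.10015477
 -1.23150719] [205.95761179 230.73139892]
```

View pics/w1.png

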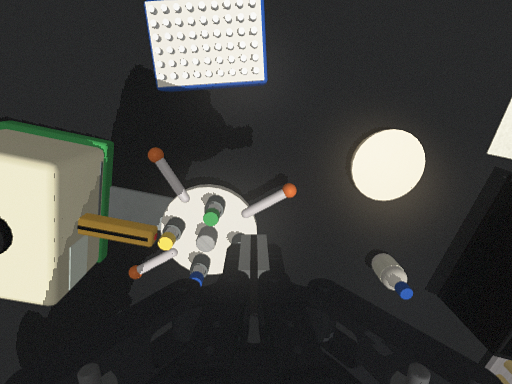

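>>> servo_tool(moves=[[[-1, 0, 0.0635, 0, 0], [-1, 0, 0.0635, 0, 0], [-1, 0, 0.0635, 0, 0], [-1, 0, 0.0635, 0, 0], [-1, 0, 0, 0, 0]]])

```text
time_s: 4.03
eef_pos: [631.7, -142.3, 24.5]
tcp_rot: [0.57, -0.423, 0.418, -0.567]
ft_force: [-1.5, -0.3, 0.0]
grip_width: -0.2
```

```bash
cat >> h.py <<'E'
from scipy.spatial.transform import Rotation as Rn
CEN=np.array([540.5,-110.5])
def arc(a0,a1,n,r=100,start=None):
    s=state();M=Rn.from_quat(s["tcp_rot"]).as_matrix();p=s["eef_pos"][:2] if start is None else start
    rows=[]
    for a in np.radians(np.linspace(a0,a1,n+1)[1:]):
        q=CEN+r*np.array([np.cos(a),np.sin(a)]);d=M.T@[*(q-p),0]/800
        rows.append([-1,round(d[0],4),0,round(d[2],4),0]);p=p+M@(np.array(rows[-1][1:4])*800)[:3]*1.0 if 0 else q
    print(rows)
E
python3 - <<'E'
from h import *
print(state()["eef_pos"],state()["ft_force"]);arc(342,242,20)
E
```

```text
[ 631.74486545 -142.28604838   24.45982082] [-1.52946491 -0.26619107  0.00249008]
[[-1, np.float64(0.009), 0, np.float64(-0.0017), 0], [-1, np.float64(0.008), 0, np.float64(-0.0074), 0], [-1, np.float64(0.0074), 0, np.float64(-0.008), 0], [-1, np.float64(0.0066), 0, np.float64(-0.0086), 0], [-1, np.float64(0.0059), 0, np.float64(-0.0092), 0], [-1, np.float64(0.005), 0, np.float64(-0.0097), 0], [-1, np.float64(0.0042), 0, np.float64(-0.0101), 0], [-1, np.float64(0.0033), 0, np.float64(-0.0104), 0], [-1, np.float64(0.0024), 0, np.float64(-0.0106), 0], [-1, np.float64(0.0014), 0, np.float64(-0.0108), 0], [-1, np.float64(0.0005), 0, np.float64(-0.0109), 0], [-1, np.float64(-0.0005), 0, np.float64(-0.0109), 0], [-1, np.float64(-0.0014), 0, np.float64(-0.0108), 0], [-1, np.float64(-0.0024), 0, np.float64(-0.0106), 0], [-1, np.float64(-0.0033), 0, np.float64(-0.0104), 0], [-1, np.float64(-0.0042), 0, np.float64(-0.0101), 0], [-1, np.float64(-0.005), 0, np.float64(-0.0097), 0], [-1, np.float64(-0.0059), 0, np.float64(-0.0092), 0], [-1, np.float64(-0.0066), 0, np.float64(-0.0087), 0], [-1, np.float64(-0.0074), 0, np.float64(-0.008), 0]]
```

>>> servo_tool(moves=[[[-1, 0.009, -0.004, -0.0017, 0], [-1, 0.008, 0, -0.0074, 0], [-1, 0.0074, 0, -0.008, 0], [-1, 0.0066, 0, -0.0086, 0], [-1, 0.0059, 0, -0.0092, 0], [-1, 0.005, 0, -0.0097, 0], [-1, 0.0042, 0, -0.0101, 0], [-1, 0.0033, 0, -0.0104, 0]]])

```text
time_s: 5.03
eef_pos: [597.3, -194.0, 31.2]
tcp_rot: [0.569, -0.42, 0.42, -0.569]
ft_force: [0.2, 0.9, 0.2]
grip_width: -0.1
```

```bash
cat >> h.py <<'E'
def look(save=None):
    for cam in("top","side"):
        im=grab_frame(cam)
        if save: cv2.imwrite(f"pics/{save}_{cam}.png",cv2.resize(im[140:310,180:400],(800,618))[:600])
        for k,z in(("orange",36),("red",80),("yellow",80),("green",80),("blue",80)):
            for c,a in blobs(im,*C[k])[0]:
                p=at(cam,*c,z)[:2]-CEN;r=np.hypot(*p)
                if (k=="orange" and 100<r<135) or (k!="orange" and 25<r<58): print(cam,k,a,"r%.0f ang %.1f"%(r,np.degrees(np.arctan2(p[1],p[0]))%360))
E
python3 - <<'E'
from h import *
look("p1");print(state()["eef_pos"],state()["ft_force"])
E
```

```text
top orange 28 r118 ang 25.3
top orange 11 r117 ang 293.2
top orange 30 r117 ang 115.7
top orange 29 r117 ang 205.4
top red 27 r42 ang 249.5
top yellow 32 r42 ang 71.5
top green 29 r42 ang 340.1
top blue 25 r43 ang 160.9
side orange 7 r101 ang 84.9
side orange 30 r118 ang 115.9
side orange 69 r118 ang 204.7
side orange 65 r117 ang 293.4
side red 73 r45 ang 247.1
side yellow 68 r38 ang 71.6
side green 61 r40 ang 333.0
side blue 63 r43 ang 163.8
[ 596.50125383 -194.94584      31.05253571] [-0.26966191  0.04862329 -0.36807195]
```

View pics/p1_side.png

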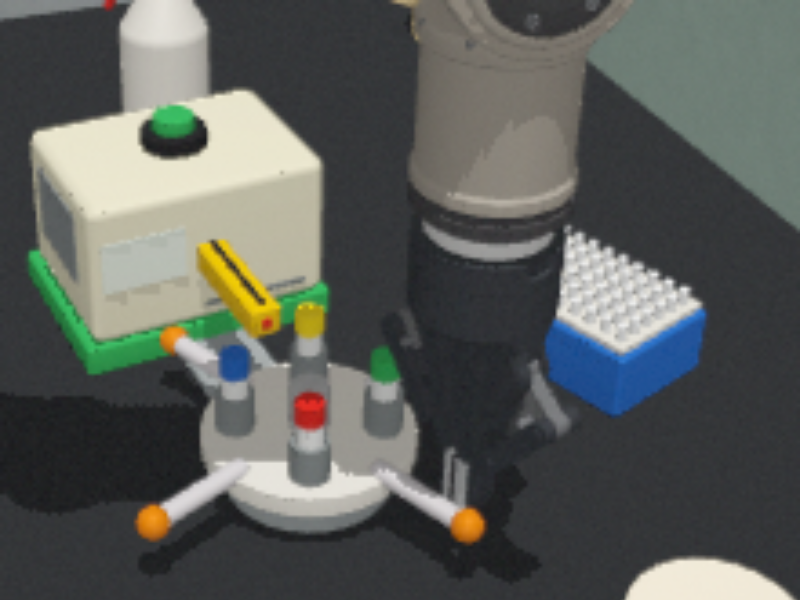

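The spoke is following: it is now at 293° and the finger is beside it, clear of the tubes. I'll continue slightly lower.

>>> servo_tool(moves=[[[-1, 0.0024, 0.005, -0.0106, 0], [-1, 0.0014, 0, -0.0108, 0], [-1, 0.0005, 0, -0.0109, 0], [-1, -0.0005, 0, -0.0109, 0], [-1, -0.0014, 0, -0.0108, 0], [-1, -0.0024, 0, -0.0106, 0], [-1, -0.0033, 0, -0.0104, 0], [-1, -0.0042, 0, -0.0101, 0], [-1, -0.005, 0, -0.0097, 0], [-1, -0.0059, 0, -0.0092, 0], [-1, -0.0066, 0, -0.0087, 0], [-1, -0.0074, 0, -0.008, 0], [-1, 0, 0, 0, 0]]])

```text
time_s: 6.75
eef_pos: [496.9, -197.2, 27.2]
tcp_rot: [0.569, -0.42, 0.42, -0.569]
ft_force: [-0.0, 0.3, 1.2]
grip_width: 0.0
```

```bash
python3 - <<'E'
from h import *
look("p2");s=state();print(s["eef_pos"],s["ft_force"]);p=s["eef_pos"][:2]-CEN;print(np.hypot(*p),np.degrees(np.arctan2(p[1],p[0]))%360)
E
```

```text
top orange 27 r118 ang 321.6
top orange 30 r117 ang 51.5
top orange 31 r117 ang 231.5
top orange 30 r117 ang 141.7
top red 26 r43 ang 186.0
top yellow 35 r43 ang 6.6
top green 24 r41 ang 275.1
top blue 29 r43 ang 97.5
side orange 42 r118 ang 142.8
side orange 61 r116 ang 320.8
side orange 70 r119 ang 231.3
side yellow 41 r43 ang 2.6
[ 497.65126402 -197.50745558   27.20752973] [-0.05415031 -0.54213052  0.40611845]
96.98614077510103 243.7810447262458
```

>>> servo_tool(moves=[[[-1, 0.005, 0, 0.0055, 0], [-1, 0, -0.055, 0, 0], [-1, 0, -0.055, 0, 0], [-1, 0, 0, 0, 0], [-1, -0.0067, 0, 0.0462, 0], [-1, -0.0067, 0, 0.0462, 0], [-1, -0.0067, 0, 0.0462, 0], [-1, -0.0067, 0, 0.0462, 0], [-1, 0, 0, 0, 0], [-1, 0, 0.055, 0, 0], [-1, 0, 0.055, 0, 0], [-1, 0, 0, 0, 0], [-1, 0, 0, 0, 0]]])

```text
time_s: 8.48
eef_pos: [638.8, -136.6, 28.3]
tcp_rot: [-0.569, 0.42, -0.42, 0.569]
ft_force: [0.8, -0.1, 0.7]
grip_width: -0.3
```

```bash
python3 - <<'E'
from h import *
look("p3");s=state();print(s["eef_pos"],s["ft_force"]);p=s["eef_pos"][:2]-CEN;a=np.degrees(np.arctan2(p[1],p[0]))%360;print(np.hypot(*p),a)
arc(a,250,19)
E
```

```text
top orange 22 r116 ang 51.8
top orange 27 r117 ang 141.9
top red 28 r42 ang 185.2
top yellow 31 r42 ang 7.2
top green 28 r41 ang 275.7
top blue 24 r42 ang 97.2
side orange 25 r118 ang 51.8
side orange 43 r118 ang 142.8
side orange 60 r116 ang 320.8
side orange 74 r118 ang 231.3
side red 77 r44 ang 189.6
side yellow 65 r39 ang 3.2
side green 100 r57 ang 72.2
side green 76 r44 ang 273.3
side blue 60 r39 ang 100.7
[ 639.729854   -136.50215543   29.43924724] [-0.51995045  0.29135262  0.19150514]
102.58009559626448 345.31637510622994
[[-1, np.float64(0.0073), 0, np.float64(-0.0089), 0], [-1, np.float64(0.0085), 0, np.float64(-0.0069), 0], [-1, np.float64(0.0078), 0, np.float64(-0.0076), 0], [-1, np.float64(0.0071), 0, np.float64(-0.0083), 0], [-1, np.float64(0.0064), 0, np.float64(-0.0089), 0], [-1, np.float64(0.0056), 0, np.float64(-0.0094), 0], [-1, np.float64(0.0047), 0, np.float64(-0.0099), 0], [-1, np.float64(0.0038), 0, np.float64(-0.0102), 0], [-1, np.float64(0.0029), 0, np.float64(-0.0105), 0], [-1, np.float64(0.002), 0, np.float64(-0.0108), 0], [-1, np.float64(0.0011), 0, np.float64(-0.0109), 0], [-1, np.float64(0.0001), 0, np.float64(-0.0109), 0], [-1, np.float64(-0.0009), 0, np.float64(-0.0109), 0], [-1, np.float64(-0.0018), 0, np.float64(-0.0108), 0], [-1, np.float64(-0.0027), 0, np.float64(-0.0106), 0], [-1, np.float64(-0.0037), 0, np.float64(-0.0103), 0], [-1, np.float64(-0.0045), 0, np.float64(-0.01), 0], [-1, np.float64(-0.0054), 0, np.float64(-0.0095), 0], [-1, np.float64(-0.0062), 0, np.float64(-0.009), 0]]
```

>>> servo_tool(moves=[[[-1, 0.0073, 0.003, -0.0089, 0], [-1, 0.0085, 0, -0.0069, 0], [-1, 0.0078, 0, -0.0076, 0], [-1, 0.0071, 0, -0.0083, 0], [-1, 0.0064, 0, -0.0089, 0], [-1, 0.0056, 0, -0.0094, 0], [-1, 0.0047, 0, -0.0099, 0], [-1, 0.0038, 0, -0.0102, 0], [-1, 0.0029, 0, -0.0105, 0], [-1, 0.002, 0, -0.0108, 0], [-1, 0.0011, 0, -0.0109, 0], [-1, 0.0001, 0, -0.0109, 0], [-1, -0.0009, 0, -0.0109, 0], [-1, -0.0018, 0, -0.0108, 0], [-1, -0.0027, 0, -0.0106, 0], [-1, -0.0037, 0, -0.0103, 0], [-1, -0.0045, 0, -0.01, 0], [-1, -0.0054, 0, -0.0095, 0], [-1, -0.0062, 0, -0.009, 0], [-1, 0, 0, 0, 0]]])

```text
time_s: 11.08
eef_pos: [503.9, -203.8, 24.8]
tcp_rot: [0.569, -0.42, 0.42, -0.569]
ft_force: [-0.7, 0.5, -0.4]
grip_width: 0.1
```

```bash
python3 - <<'E'
from h import *
look("p4");s=state();print(s["eef_pos"],s["ft_force"]);p=s["eef_pos"][:2]-CEN;a=np.degrees(np.arctan2(p[1],p[0]))%360;print(np.hypot(*p),a)
arc(a,a-7,2)
# nose direction: yellow mask at z=80, top cam
im=grab_frame("top");b,l=blobs(im,*C["yellow"])
i=1+0
n=[(c,a) for c,a in b]; print([(np.round(c),a) for c,a in n if abs(c[0]-280)<40 and abs(c[1]-205)<20])
m=np.argwhere(l>0);m=m[(abs(m[:,1]-276)<20)&(abs(m[:,0]-205)<20)]
P=np.array([at("top",u,v,78)[:2] for v,u in m])-CEN
c,vec=cv2.PCACompute(P.astype(np.float32),mean=None)
print("nose ctr",c,np.degrees(np.arctan2(c[0,1],c[0,0])),"axis",np.degrees(np.arctan2(vec[0,1],vec[0,0]))%180,"minr",np.linalg.norm(P,axis=1).min(),np.linalg.norm(P,axis=1).max())
E
```

```text
top orange 27 r118 ang 327.0
top orange 28 r117 ang 57.1
top orange 32 r117 ang 237.5
top orange 28 r117 ang 147.0
top red 30 r43 ang 104.1
top yellow 31 r41 ang 280.9
top green 27 r43 ang 191.7
top blue 29 r41 ang 13.8
side orange 46 r119 ang 148.0
side orange 59 r116 ang 326.1
side orange 75 r118 ang 236.9
[ 504.73716348 -203.97788239   24.85831545] [ 0.35806686  0.57525883 -0.3450846 ]
100.08543835930678 249.06411242118816
[[-1, np.float64(-0.005), 0, np.float64(-0.0058), 0], [-1, np.float64(-0.0052), 0, np.float64(-0.0056), 0]]
[(array([276., 206.]), np.int32(221))]
nose ctr [[-10.294739  98.74514 ]] 95.951904 axis 95.52128 minr 59.61703442860134 139.68643553477824
```

View pics/p4_top.png

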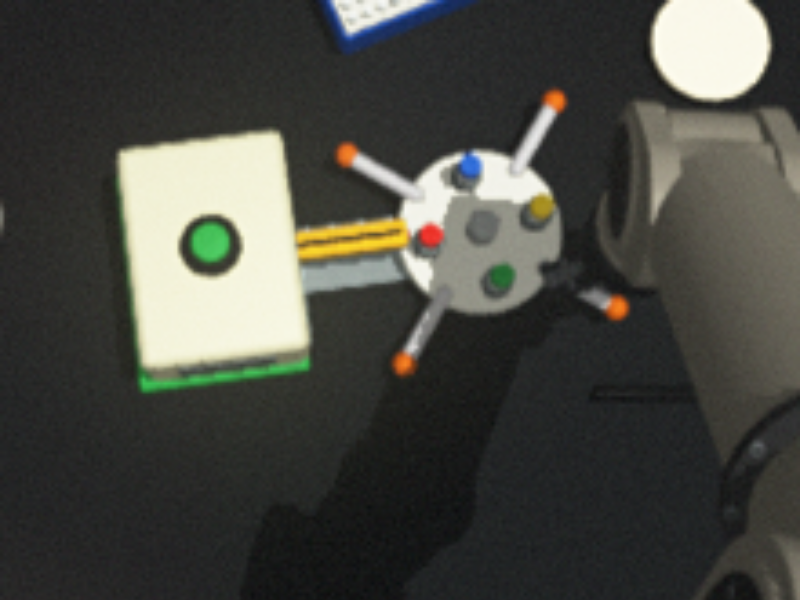

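The tube is now at about 102–104°, against a nose axis of about 95.7°, so I'll push another 7° slowly.

>>> servo_tool(moves=[[[-1, -0.0025, 0, -0.0029, 0], [-1, -0.0025, 0, -0.0029, 0], [-1, -0.0026, 0, -0.0028, 0], [-1, -0.0026, 0, -0.0028, 0], [-1, 0, 0, 0, 0], [-1, 0, 0, 0, 0]]])

```text
time_s: 11.98
eef_pos: [493.6, -198.9, 24.8]
tcp_rot: [0.569, -0.42, 0.42, -0.569]
ft_force: [0.0, 0.7, 0.0]
grip_width: -0.2
```

```bash
python3 - <<'E'
from h import *
look("p5");s=state();print(s["eef_pos"],s["ft_force"]);p=s["eef_pos"][:2]-CEN;a=np.degrees(np.arctan2(p[1],p[0]))%360;print(np.hypot(*p),a)
E
```

```text
top orange 30 r118 ang 320.6
top orange 30 r117 ang 50.6
top orange 30 r117 ang 230.5
top orange 30 r117 ang 140.8
top red 30 r43 ang 97.2
top yellow 32 r41 ang 274.6
top green 26 r42 ang 184.7
top blue 29 r43 ang 6.8
side orange 14 r118 ang 48.8
side orange 39 r118 ang 142.0
side orange 59 r116 ang 319.3
side orange 72 r119 ang 230.4
side yellow 15 r45 ang 280.0
side blue 61 r41 ang 1.6
[ 493.63806944 -198.90745801   24.82341973] [-0.15468632 -0.16984892 -0.01035846]
100.05957808745764 242.07338581946163
```

The carousel is at 95.6° and the red cap at 97.2°, about 1 mm off target. I'll retreat, lift, and move over the button.

>>> servo_tool(moves=[[[-1, 0.005, 0, 0.0055, 0], [-1, 0, -0.056, 0, 0], [-1, 0, -0.056, 0, 0], [-1, 0, -0.056, 0, 0], [-1, 0, -0.056, 0, 0], [-1, -0.0565, 0, 0.0225, 0], [-1, -0.0565, 0, 0.0225, 0], [-1, -0.0565, 0, 0.0225, 0], [-1, -0.0565, 0, 0.0225, 0], [-1, -0.0565, 0, 0.0225, 0], [-1, -0.0565, 0, 0.0225, 0], [-1, 0, 0, 0, 0], [-1, 0, 0, 0, 0]]])

```text
time_s: 13.7
eef_pos: [522.7, 88.9, 203.9]
tcp_rot: [0.569, -0.42, 0.42, -0.569]
ft_force: [-0.0, -0.9, 0.1]
grip_width: 0.2
```

```bash
python3 - <<'E'
from h import *
look("p6");s=state();print(s["eef_pos"],s["ft_force"])
im=grab_frame("wrist");cv2.imwrite("pics/w2.png",im);print(proj("wrist",[522,89.5,134]))
for c,a in blobs(im,*C["green"],30)[0]: print(np.round(c),a,at("wrist",*c,134))
E
```

```text
top orange 30 r118 ang 320.6
top orange 29 r117 ang 50.5
top orange 31 r117 ang 230.6
top red 30 r43 ang 97.2
top yellow 32 r41 ang 274.6
top green 28 r43 ang 184.1
top blue 30 r42 ang 6.6
side orange 26 r119 ang 51.1
side orange 8 r103 ang 85.7
side orange 41 r118 ang 141.9
side orange 61 r116 ang 319.6
side orange 75 r118 ang 230.3
side red 59 r39 ang 99.4
side yellow 75 r44 ang 272.6
side green 93 r57 ang 71.7
side green 64 r44 ang 187.6
side blue 72 r40 ang 1.9
[522.73243543  87.85832556 203.92537003] [ 0.13954568 -0.39220283  0.29199909]
[249.17784698 205.16416289]
[218.  88.] 103 [597.8476206  135.04672524 134.        ]
[435. 266.] 160 [515.66358477 -74.74148814 134.        ]
```

View pics/w2.png

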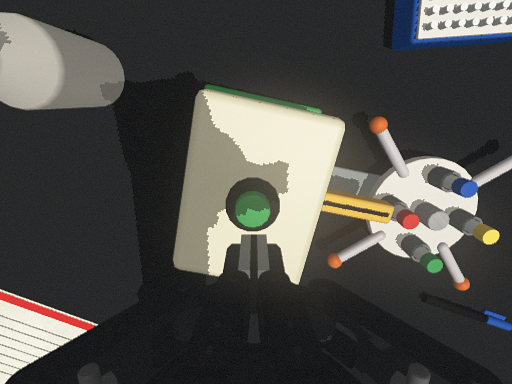

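View pics/p6_side.png

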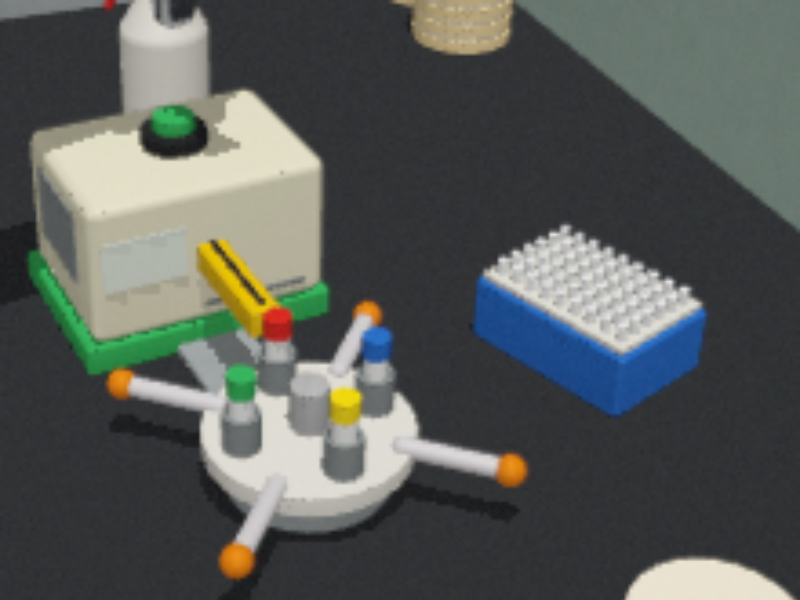

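The red tube stands at the nose end and the button is at (253,209) in the wrist view, within about 4 px of the prediction. Pressing now.

>>> servo_tool(moves=[[[-1, 0, 0.04, 0, 0], [-1, 0, 0.04, 0, 0], [-1, 0, 0, 0, 0], [-1, 0, 0.004, 0, 0], [-1, 0, 0.004, 0, 0], [-1, 0, 0, 0, 0]]])

```text
time_s: 14.6
eef_pos: [523.2, 88.9, 135.9]
tcp_rot: [0.569, -0.42, 0.421, -0.569]
ft_force: [-5.4, -4.0, 14.9]
grip_width: 0.2
```

```bash
python3 - <<'E'
from h import *
print(state()["eef_pos"],state()["ft_force"])
im=grab_frame("side");cv2.imwrite("pics/b.png",cv2.resize(im[130:220,170:290],(800,600),interpolation=2))
look()
E
```

```text
[523.15187106  88.94554883 135.89171752] [-5.36563269 -4.04288363 14.88958468]
top orange 30 r118 ang 320.6
top orange 30 r117 ang 50.6
top orange 32 r117 ang 230.7
top red 29 r42 ang 97.0
top yellow 32 r41 ang 274.6
top green 28 r43 ang 184.1
top blue 30 r42 ang 6.6
side orange 27 r119 ang 51.2
side orange 8 r103 ang 85.7
side orange 42 r118 ang 141.8
side orange 61 r116 ang 319.6
side orange 74 r118 ang 230.4
side red 59 r39 ang 99.4
side yellow 74 r44 ang 272.4
side green 94 r57 ang 71.5
side green 64 r44 ang 187.6
side blue 71 r40 ang 2.1
```

View pics/b.png

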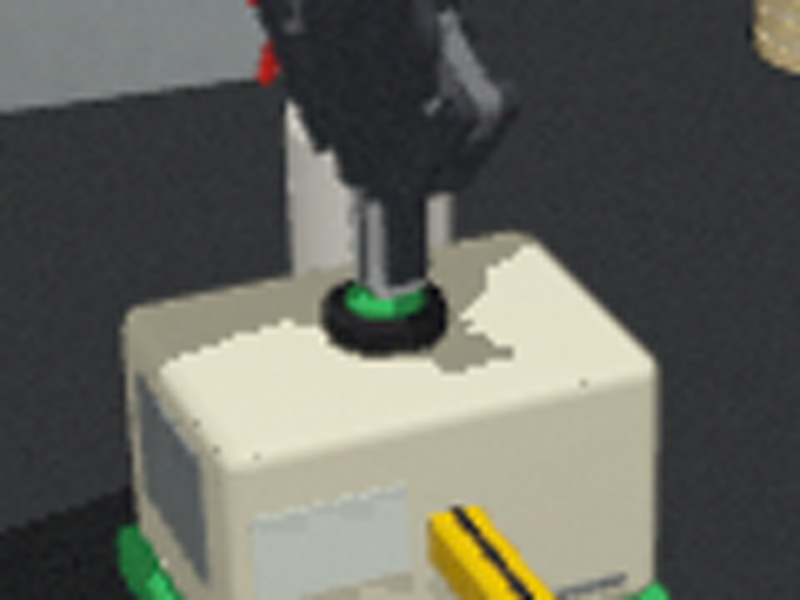

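The fingertip is on the green cap, and 15 N is well over the 4 N spring, so it should be on the stop. On the way up I'll check that the spring is felt.

>>> servo_tool(moves=[[[-1, 0, -0.004, 0, 0], [-1, 0, 0, 0, 0]]])

```text
time_s: 15.0
eef_pos: [523.4, 89.4, 137.9]
tcp_rot: [-0.568, 0.42, -0.421, 0.569]
ft_force: [-0.4, -1.4, 3.0]
grip_width: -0.1
```

>>> servo_tool(moves=[[[-1, 0, -0.003, 0, 0], [-1, 0, 0, 0, 0]]])

```text
time_s: 15.25
eef_pos: [523.1, 89.8, 139.6]
tcp_rot: [-0.569, 0.42, -0.42, 0.569]
ft_force: [1.5, -1.4, 2.3]
grip_width: -0.1
```

>>> servo_tool(moves=[[[-1, 0, -0.05, 0, 0], [-1, 0, -0.05, 0, 0], [-1, 0, 0, 0, 0], [-1, 0, 0, 0, 0]]])

```text
time_s: 15.75
eef_pos: [522.0, 89.7, 218.5]
tcp_rot: [0.569, -0.42, 0.42, -0.569]
ft_force: [-0.1, 0.8, -0.1]
grip_width: 0.0
```

```bash
python3 - <<'E'
from h import *
look();im=grab_frame("side");cv2.imwrite("pics/e.png",cv2.resize(im,(800,600)))
for c,a in blobs(im,*C["green"])[0]:
  if abs(c[0]-227)<6: print("button",c,a)
print(state()["eef_pos"],state()["ft_force"])
E
```

```text
top orange 30 r118 ang 320.6
top orange 30 r117 ang 50.6
top orange 32 r117 ang 230.7
top red 30 r43 ang 97.2
top yellow 31 r41 ang 274.6
top green 28 r43 ang 184.1
top blue 29 r42 ang 6.8
side orange 27 r119 ang 51.2
side orange 8 r103 ang 85.7
side orange 42 r118 ang 141.8
side orange 61 r116 ang 319.6
side orange 75 r118 ang 230.3
side red 59 r39 ang 99.4
side yellow 74 r44 ang 272.4
side green 93 r57 ang 71.5
side green 64 r44 ang 187.6
side blue 73 r40 ang 1.8
button [227.11702128 173.20212766] 94
[521.7204197   89.46403711 217.9229985 ] [ 0.98197713 -0.07876141 -0.18759772]
```

View pics/e.png

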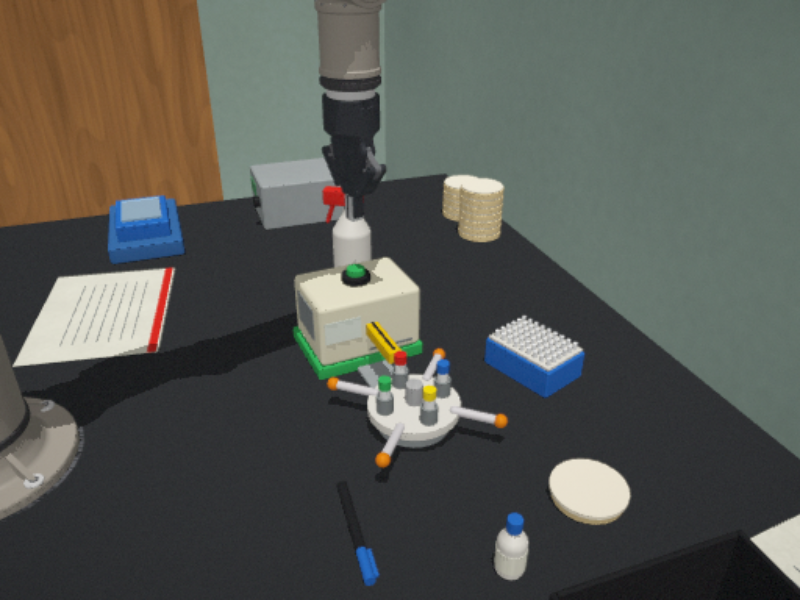

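The spring was felt on release (3.0 N, then 2.3 N), so the 15 N reading was the end stop. The button is up again, the tube is in place and everything else is where it was. Handing in.

```bash
python3 -c "
from cell import *
print(finish_job())"
```

```text
the job is handed in; nothing more can be done
None
```

The red-capped tube now stands in front of the reader's nose, and the green start button has been pressed down and has come back up. I handed the job in at about 16 s; it reports no verdict.

- **Carousel:** I turned it about 176° clockwise with the shut fingertip, in two spoke pushes and a slow final 7°. Seen from the top camera, it stands at 95.6° and the nose axis is at about 95.7°.
- **Red tube:** The top camera puts the cap at 97.2°, about 1 mm from the read point. The side camera puts it at 99.4°, about 3 mm off. That view assumes a cap height and was several degrees off on other caps too, so I trust the top view. Both are within the 6 mm allowed.
- **Button:** It met a hard stop at about 15 N, and the spring was felt on release (3.0 N, then 2.3 N). Afterwards it looked the same in the picture as before the press.
- **Last checks:** The arm was clear at 218 mm with no contact force beyond sensor noise. The tubes were in their sockets, and the other things looked unmoved.

No check failed. The one misjudgement was the button's height: I estimated 134 mm, but it is about 142 mm, so the press was firmer than planned but well within limits.

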